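# Wind a screw press down by exactly one turn of its hand wheel

### The arm

A 6-joint arm with a two-finger parallel gripper is mounted at the origin on a cart in front of the work surface, level with it; the furniture and walls round the work are solid. World frame = base frame: x ahead of the robot, y to its left, z up, the work surface at z = 0. Lengths are in mm, angles in rad, forces in N, time in s.
With the tool pointing down it reaches from about 275 to 750 mm from the base axis. Payload 10.2 kg.
Tool frame: the origin (TCP) lies at the very end of the fingers, on their centre line; the grasp point (between the pads) lies 19 mm behind it (ctrl.hold_point_z is the distance from the TCP to the grasp point, in mm); z points along the fingers, y is the direction in which the jaws open and shut (so a half turn about z gives the same grasp; the last joint's range is limited). The gripper opens to 85 mm and grips with 20 to 120 N. Pads are 22 mm wide; open, the fingers measure 114 mm over their backs; the gripper's body (76 mm by 85 mm) begins 54 mm behind the grasp point. The pads swing forward as they close: fully open they stand 13 mm farther back than shut.
Start: joints at [0.901, 0.313, 1.498, -0, 1.331, -0.223], TCP at [226.856, 473.463, 231.294] pointing down, gripper open.
Joint ranges: [-2.94, 2.94], [-0.97, 2.17], [0.19, 2.56], [-1.23, 4.37], [0.02, 3.11], [-2.88, 2.88]. Speed limits (rad/s): [2.39, 2.39, 3.01, 3.14, 3.14, 3.14].

### API

Orientations are given as a unit quaternion [w, x, y, z].
In Python, from rig import readout, cams, workorder, spotter, ctrl gives the robot as it stands.
- The arm moves only by the tool step_arm, never from a script. Its argument "plan" is text: rows parted by semicolons, each of 5 numbers parted by spaces: the shift along the tool's x, y, z in cm, then the turn about the tool's z in degrees, then the opening in per cent of the stroke, from 0 (shut) to 100 (fully open). In form: x y z twist gripper; .... A call has 1 to 10 rows; each row is the pose to reach, as a shift and turn from the pose commanded when the call began, along the tool's axes at that moment; what a row does not reach only later rows make up. A row lasts 1/10 s, in which the tool goes at most 50 mm and 8.59 degrees, less where a joint would pass 70% of its speed; a pose out of reach is approached as far as the arm can. A call with a gripper value outside its range is refused whole. The fingers move at their own pace and stop on an object; "grip_force" is the grip in N (left out, the last holds). Time passes only in rows, so rows that repeat a pose let the fingers close. It gives the time, the measured TCP pose, the force and the opening at its end, in the units of the state.
- readout.sense(): the state, without advancing time (a new reading comes with each control period).
- cams.capture(name): name is "scene" or "top"; returns (picture, depth): 480x640x3 uint8, red, green, blue; 480x640 float32, mm along the optical axis (not along the pixel's ray), 0 where there is no reading.
- cams.camera_info(name): a dict with "vfov" (degrees; the focal length in pixels is half the picture's height over the tangent of half this angle, whatever the lens; pixels are square), "cx", "cy" (the principal point, pixels), "k1" (the pictures are not rectified: a ray, as slopes to the right and down, at radius r is drawn at 1 + k1 r^2 times it, then the intrinsics apply), "rvec" (rotation vector, rad) and "tvec" (3), from world to camera coordinates, as OpenCV has them. Camera axes: x right, y down, z forward; pixel columns grow to the right and rows downward; lengths in mm; the calibration is good to about 2 mm. A picture is of the moment at which its call begins. camera_info takes no time and is no camera call.
- workorder.finish_job(): hands the job in, once; it reports no verdict.
Trained networks look in the newest picture that a camera, given by its name, has taken for a name from the list of things; names that differ only in an ending like _2 or _b are one class to them, and where a whole thing is asked for, a point or a joint stands for the part that bears it (a point fixed in the world has none). Each returns a list of dicts, best first, with "conf" (0 to 1); they miss things now and then, are a little off and sometimes report something else, mostly with a low value. They report only what shows in the picture. A call takes as long as a camera call.
- spotter.regions_of(camera, target): "pixels" (480x640 bool, what is visible of it) and "extent" ([centre column, centre row, width, height] in pixels, round what is visible of it).
The state is a dict: "time_s": time; "joints": joint angles; "dq": joint speeds; "tau": joint torques, N m; "eef_pos": TCP position; "ee_rot": TCP orientation; "force": force on the tool from outside, world axes, zero at the start; "wrist_torque": the same for the moment, N m; "grip_width": opening from 0.0 (shut) to 1.0 (fully open).
Only numpy, scipy, OpenCV 4.12 (cv2) and the standard library are available. Lean on these libraries where they do the work, as an engineer would, in place of code of your own. Each camera call takes 0.05 s, during which the arm holds its last target. There are 200 camera calls.

### The job

The small screw press has a sanding block laid under its plate. Bring the plate down by exactly one turn of the hand wheel: gently push the wheel's upright handle round clockwise, seen from above, with the fingertips or the outside of the fingers, all the way round until the handle is back where it began. Do not grip the handle, and leave the block and the things standing around undisturbed.

Things in the scene. Friction and masses are not known exactly. Their poses are not given: they have to be found in the camera images.
- press: Small grey screw press bolted to a plywood bench board 57 mm high; it does not move. Base 120 x 130 x 16 mm, two steel columns, a crosshead, and a flat hand wheel on top. Origin: centre of its underside, on the board; z up. Nothing of the press but the handle and the tip of the screw rises above the wheel.
- hub (a point): Centre of the hand wheel, on its vertical axis, 128 mm above the origin of the press, in the middle plane of the rim. The wheel is 150 mm across to the middle of its rim (rim bar 13 mm thick), with three spokes; the tip of the screw stands up to 50 mm above this point, 16 mm thick.
- handle_mid (a point): Point on the axis of the wheel's upright black handle at mid-height. The handle stands on the rim at the end of one spoke, 75 mm from the hub; it is 22 mm thick and straight, its grip reaches from 26 mm below this point to 26 mm above it, and the rim's top is 29 mm below it. It goes round with the wheel, spins freely on its own pin and cannot be taken off.
- press_wheel (a joint): Angle of the hand wheel in rad, growing clockwise as seen from above; 2 pi is one turn and lowers the plate 8 mm. It starts anywhere from -2.6 to 2.6, and can turn from -2.9 to 10.5. At 0 the handle lies on the press's own -x side of the hub. The wheel is stiff (about 3 to 4 N at the handle when pushed slowly) and stays where it is left.
- sand_block: Loose wooden sanding block 46 x 80 x 28 mm lying on the press's base under the plate. The plate stays a few mm above it. Origin: centre of its underside.
- jar_gold: Loose small jar with a lid, 42 mm wide, 46 mm high, on the desk to the right of the board, lower than the wheel. Origin: centre of its underside.
- tape_clear: Loose roll of pale tape lying flat on the desk to the right of the board, 60 mm wide, 19 mm high. Origin: centre of its underside.
- mug_white: Loose white mug, 72 mm wide, 82 mm high, standing on the desk to the left of the board, lower than the wheel. Origin: centre of its underside.
- press_handle: The black handle itself, as a body; origin on its axis in the middle plane of the rim, 36 mm below point handle_mid.

How it is judged (in metres and radians):
On the way:
1. The fingers push the handle through the far side of its circle (distance of handle_mid from where it was at the start of the episode above 0.12 m and contact force between the fingers and press_handle above 0.5 N), for 0.04 s.
At the end, for the whole second after the job is handed in: The hand wheel has gone exactly one turn clockwise: its handle is within 20 mm (15 degrees) of where it began, one turn on and not none or two, and at rest; the block, jar, tape and mug are within 20 mm of where they stood (distance of each of handle_mid, sand_block, jar_gold, tape_clear, mug_white from where it was at the start of the episode below 0.02 m and value of joint press_wheel between 3.1416 and 9.4248 rad and velocity of joint press_wheel between -0.05 and 0.05 rad/s); the robot touches nothing.
It fails at once if The handle is gripped or rammed (fingers press on it with more than 25 N in all) (contact force between the fingers and press_handle above 25 N).
It fails at once if The sanding block or a thing standing around is moved by more than 20 mm (distance of any of sand_block, jar_gold, tape_clear, mug_white from where it was at the start of the episode above 0.02 m).
It fails at once if The sanding block or a thing standing around is tipped (angle between any of sand_block, jar_gold, tape_clear, mug_white's own z axis and vertical above 0.4 rad).
It also fails if it takes over 54 s, if anything falls off the work surface, if the arm or the gripper's body presses on something with over 40 N, if the wrist force passes 120 N, or if a joint passes its speed limit or range.

## Working session

There is one attempt and no reset: what is moved stays moved. The work goes in short steps, Python scripts to look and compute and a tool call to move; the robot and the scene stay as the last step left them, time stands still between calls to the robot, and variables do not carry over. Pictures are saved under pics/ and viewed, about 8 in all and at most 12, crops included, and the job is handed in when it is done.

Besides the shell and the picture viewer there is one more tool, called after "Request:" by a JSON object that holds its "fn" and its "kwargs", one argument or row to a line. step_arm: Moves the arm, as the interface text tells. Its arguments: {"type":"object","properties":{"plan":{"type":"string"},"grip_force":{"type":"number"}},"required":["plan"]}

```bash
mkdir -p pics; cat > h.py <<'E'
import numpy as np, cv2
from rig import readout, cams, workorder, spotter, ctrl
def cam(n):
    i=cams.camera_info(n); f=240/np.tan(np.radians(i["vfov"])/2)
    R=cv2.Rodrigues(np.array(i["rvec"],float))[0]; return i,f,R,np.array(i["tvec"],float)
def unproj(n,uv,z):
    i,f,R,t=cam(n); uv=np.atleast_2d(uv).astype(float)
    d=(uv-[i["cx"],i["cy"]])/f; s=d.copy()
    for _ in range(20): s=d/(1+i["k1"]*(s**2).sum(1,keepdims=True))
    z=np.atleast_1d(z)[:,None]; return (np.hstack([s*z,z])-t)@R
def proj(n,P):
    i,f,R,t=cam(n); c=np.atleast_2d(P)@R.T+t; s=c[:,:2]/c[:,2:]
    return s*(1+i["k1"]*(s**2).sum(1,keepdims=True))*f+[i["cx"],i["cy"]]
def cloud(n,dep,mask):
    v,u=np.nonzero(mask&(dep>0)); return unproj(n,np.c_[u,v],dep[v,u])
E
python3 - <<'E'
from h import *
ims=[]
for n in("scene","top"):
    p,d=cams.capture(n); ims.append(p)
    np.savez(f"{n}0.npz",p=p,d=d)
    for t in("press_handle","press_wheel","jar_gold","mug_white","tape_clear","sand_block"):
        for r in spotter.regions_of(n,t)[:2]:
            c=cloud(n,d,r["pixels"])
            print(n,t,round(r["conf"],2),np.round(r["extent"]),len(c),np.round(np.median(c,0)) if len(c) else 0, np.round(np.percentile(c,[2,98],axis=0)).tolist() if len(c) else 0)
for n,p in zip(("scene","top"),ims): cv2.imwrite(f"pics/{n}0.png",p[:,:,::-1])
print(readout.sense())
E
```

```text
scene press_handle 0.59 [287. 184.  10.  31.] 347 [528.  59. 226.] [[521.0, 55.0, 200.0], [539.0, 69.0, 247.0]]
scene press_handle 0.17 [301. 240.  99. 147.] 6920 [510. -26. 160.] [[446.0, -84.0, 62.0], [588.0, 65.0, 232.0]]
scene press_wheel 0.98 [303. 207. 100.  86.] 2895 [522. -18. 189.] [[441.0, -87.0, 175.0], [593.0, 69.0, 242.0]]
scene jar_gold 0.75 [417. 388.  29.  36.] 907 [ 553. -280.   43.] [[541.0, -294.0, 7.0], [578.0, -258.0, 47.0]]
scene mug_white 0.91 [249. 238.  40.  51.] 1289 [487. 157.  58.] [[461.0, 139.0, 19.0], [523.0, 210.0, 84.0]]
scene mug_white 0.74 [302. 239. 100. 148.] 7130 [511. -26. 158.] [[446.0, -84.0, 60.0], [592.0, 70.0, 230.0]]
scene tape_clear 0.59 [392. 351.  31.  40.] 830 [ 580. -200.   17.] [[549.0, -220.0, 1.0], [605.0, -167.0, 21.0]]
scene sand_block 0.57 [299. 277.  39.  31.] 610 [491. -30.  93.] [[479.0, -46.0, 75.0], [540.0, 1.0, 120.0]]
top press_handle 0.51 [256. 225.  16.  16.] 192 [527.  65. 241.] [[519.0, 57.0, 189.0], [540.0, 77.0, 248.0]]
top press_wheel 0.85 [297. 237.  95.  89.] 2912 [520. -10. 189.] [[441.0, -83.0, 56.0], [594.0, 7
[... 533 characters left out ...]
8.0], [578.0, -253.0, 47.0]]
{'time_s': 0.7, 'joints': array([ 9.00599280e-01,  3.12874697e-01,  1.49773527e+00,  1.24973206e-05,
        1.33101770e+00, -2.23368497e-01]), 'dq': array([-0.00013823, -0.00087992, -0.00119555, -0.00111619,  0.00075452,
        0.00067151]), 'tau': array([-9.78822391e-04, -4.12107325e+01, -2.59874958e+01, -1.84875644e-04,
        5.78850031e-04,  7.51938842e-06]), 'eef_pos': array([226.84209043, 473.45024119, 231.29383759]), 'ee_rot': array([-1.30386125e-05,  2.21561774e-01,  9.75146338e-01, -1.31667334e-05]), 'force': array([-0.38602983,  0.40739135,  0.23804158]), 'wrist_torque': array([ 0.00746081,  0.02472842, -0.03996922]), 'grip_width': 1.003399302182316}
```

View pics/scene0.png

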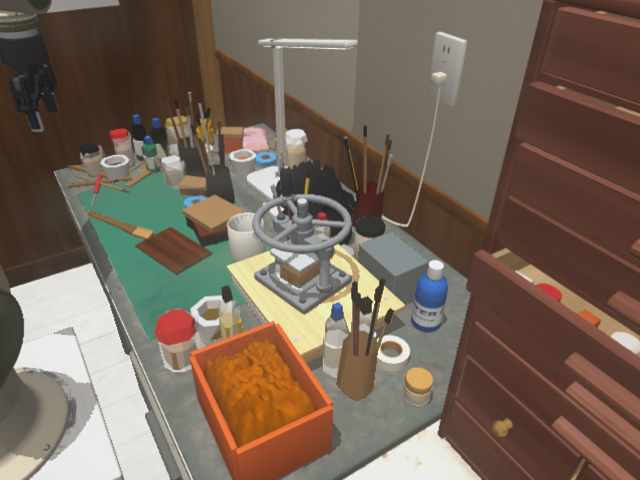

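View pics/top0.png

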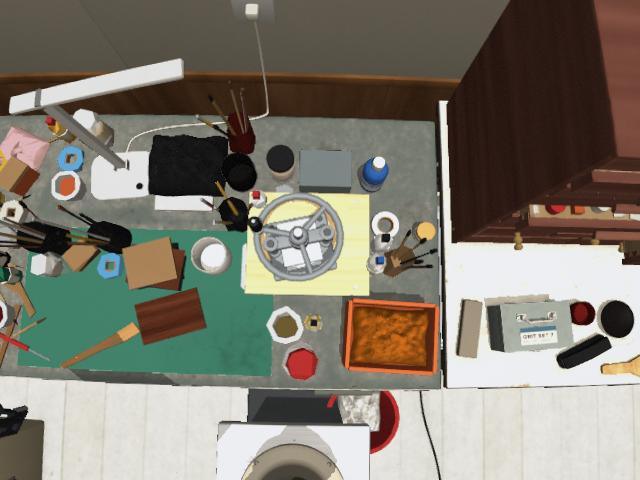

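The scene view shows the press at about (300,240), with its black handle at (287,184). In the top view the wheel centre is near (298,236) and the handle is at (256,225), on the robot's left. The spotter's handle matches both pictures. Next I'll fit the hub and check how tall the neighbouring things are.

```bash
python3 - <<'E'
from h import *
from scipy.optimize import least_squares
for n in("scene","top"):
    z=np.load(n+"0.npz");p,d=z["p"],z["d"]; c=cloud(n,d,np.ones(d.shape,bool))
    m=(abs(c[:,2]-187)<10)&(np.hypot(c[:,0]-518,c[:,1]+8)<105)&(np.hypot(c[:,0]-518,c[:,1]+8)>55)
    q=c[m]; f=least_squares(lambda x:np.hypot(q[:,0]-x[0],q[:,1]-x[1])-75,[518,-8],loss="soft_l1",f_scale=4); print(n,"hub",f.x,len(q),np.percentile(q[:,2],[5,50,95]), np.std(f.fun))
    h=c[(c[:,2]>200)&(c[:,2]<255)&(np.hypot(c[:,0]-528,c[:,1]-65)<25)]; t=h[h[:,2]>243]
    print("handle",len(h),np.median(h,0),"top",len(t),t.mean(0) if len(t) else 0, t.min(0),t.max(0))
    s=c[(c[:,2]>215)&(np.hypot(c[:,0]-518,c[:,1]+8)<25)]; print("screw",s.mean(0),s.max(0))
    o=c[(c[:,2]>150)&(c[:,0]>300)&(c[:,0]<720)&(abs(c[:,1]+5)<260)&(np.hypot(c[:,0]-f.x[0],c[:,1]-f.x[1])>95)]
    g={}
    for x,y,zz in o: k=(int(x//40)*40,int(y//40)*40); g.setdefault(k,[]).append(zz)
    print({k:(len(v),round(max(v))) for k,v in sorted(g.items()) if len(v)>3})
E
```

```text
scene hub [516.98464402 -11.21492637] 1907 [181.9051625  188.77056273 191.45276151] 4.480686155089549
handle 350 [527.97118986  59.22425296 226.52826227] top 55 [530.51223774  64.50792768 245.62004712] [520.6649884   57.53387416 243.12787224] [540.42192819  75.39537891 248.60122947]
screw [517.68241705 -10.33225593 221.62488771] [528.05592812  -1.55073229 226.63147183]
{(440, -240): (384, 231), (480, -280): (150, 232), (480, -240): (134, 231), (520, -280): (10, 174), (520, -240): (85, 201), (520, 120): (64, 229), (560, 120): (23, 227), (560, 160): (17, 225), (600, 120): (57, 181), (680, 120): (103, 402), (680, 160): (118, 403), (680, 200): (112, 394), (680, 240): (39, 386)}
top hub [516.74532786  -6.68473897] 1932 [184.76533127 188.70327166 191.49996366] 4.927482718462508
handle 180 [526.54087696  65.19281444 241.57298946] top 69 [529.32383883  67.43986677 244.71100998] [522.31404503  58.4089083  243.02729249] [537.76437807  75.17803838 249.45647716]
screw [516.74576091  -6.71224793 222.61461816] [525.09405814   0.71870833 225.9957576 ]
{(440, -240): (113, 231), (480, -280): (22, 230), (480, -240): (53, 231), (520, -240): (50, 200), (520, 120): (61, 228), (560, 80): (20, 165), (560, 120): (47, 225), (560, 160): (15, 225), (600, 120): (38, 180), (680, 120): (72, 403), (680, 160): (343, 404), (680, 200): (369, 396), (680, 240): (149, 387)}
```

The hub is at about (517,-8.5). The handle is at (529.5,66), which gives a radius of 75.5 mm and a bearing of 80°, agreeing with the given sizes. The handle's top is at about 247, also as expected. I'll go with shut fingers, high, to a point behind the handle.

Request:
{"fn": "step_arm", "kwargs": {
  "plan": "0 0 -5 0 0; -2 -1 -7 0 0; -6 -4 -7 0 0; -10 -6.5 -7 0 0; -14 -9 -7 0 0; -18 -11.5 -7 0 0; -22 -14 -7 0 0; -26 -16.5 -7 0 0; -30 -19 -7 0 0; -34 -21.6 -7 0 0",
  "grip_force": 20
}}

```text
time_s: 1.7
eef_pos: [440.8, 129.9, 301.5]
ee_rot: [0.0, 0.222, 0.975, 0.0]
force: [0.9, 0.6, -0.3]
grip_width: 0.002
```

Request:
{"fn": "step_arm", "kwargs": {
  "plan": "-3 -2 0 0 0; -5.5 -3.5 0 0 0; -7.2 -4.6 0 0 0; -7.2 -4.6 0 0 0; -7.2 -4.6 0 0 0"
}}

```text
time_s: 2.2
eef_pos: [485.0, 59.4, 301.2]
ee_rot: [-0.0, 0.222, 0.975, 0.0]
force: [0.2, 0.8, 0.7]
grip_width: -0.004
```

Request:
{"fn": "step_arm", "kwargs": {
  "plan": "0 0 3 0 0; 0 0 6 0 0; 0 0 8 0 0; 0 0 8.7 0 0; 0 0 8.7 0 0"
}}

```text
time_s: 2.7
eef_pos: [484.8, 59.9, 214.2]
ee_rot: [-0.0, 0.221, 0.975, 0.0]
force: [-0.6, -0.1, 0.3]
grip_width: 0.002
```

```bash
cat >> h.py <<'E'
from scipy.spatial.transform import Rotation as Ro
H=np.array([517,-8.5])
def handle(save=None):
    out=[]
    for n in("top","scene"):
        p,d=cams.capture(n)
        if save: cv2.imwrite(f"pics/{save}_{n}.png",p[:,:,::-1])
        c=cloud(n,d,(p.max(2)<70)); r=np.hypot(*(c[:,:2]-H).T)
        t=c[(c[:,2]>240)&(c[:,2]<252)&(r>55)&(r<95)]
        if len(t)>5: m=np.median(t[:,:2],0); out.append((n,len(t),np.round(m,1).tolist(),round(np.degrees(np.arctan2(*(m-H)[::-1])),1)))
    return out
def arc(a0,a1,n=10,R=75,cmd=None):
    s=readout.sense(); w,x,y,z=s["ee_rot"]; M=Ro.from_quat([x,y,z,w]).as_matrix()
    p=np.array(s["eef_pos"]) if cmd is None else np.array(cmd)
    a=np.radians(np.linspace(a0,a1,n+1)[1:])
    P=np.c_[H+R*np.c_[np.cos(a),np.sin(a)],np.full(n,214.)]
    q=(P-p)@M/10; print("; ".join(f"{v[0]:.1f} {v[1]:.1f} {v[2]:.1f} 0 0" for v in q))
E
python3 - <<'E'
from h import *
print(readout.sense()["eef_pos"],readout.sense()["force"]); print(handle("pre"))
p=[cv2.imread(f"pics/pre_{n}.png") for n in("scene","top")]
cv2.imwrite("pics/pre.png",np.hstack([cv2.resize(p[0][120:320,200:400],(400,400)),cv2.resize(p[1][140:340,200:400],(400,400))]))
arc(115,85)
E
```

```text
[484.78130039  59.9021079  214.22708734] [-0.61421319 -0.08396042  0.27413087]
[('scene', 106, [486.1, 52.3], np.float64(116.9))]
-0.2 0.3 0.1 0 0; -0.5 0.6 0.1 0 0; -0.8 0.8 0.2 0 0; -1.1 1.1 0.2 0 0; -1.4 1.3 0.2 0 0; -1.7 1.5 0.2 0 0; -2.1 1.7 0.2 0 0; -2.4 1.9 0.2 0 0; -2.8 2.1 0.2 0 0; -3.1 2.2 0.2 0 0
```

View pics/pre.png

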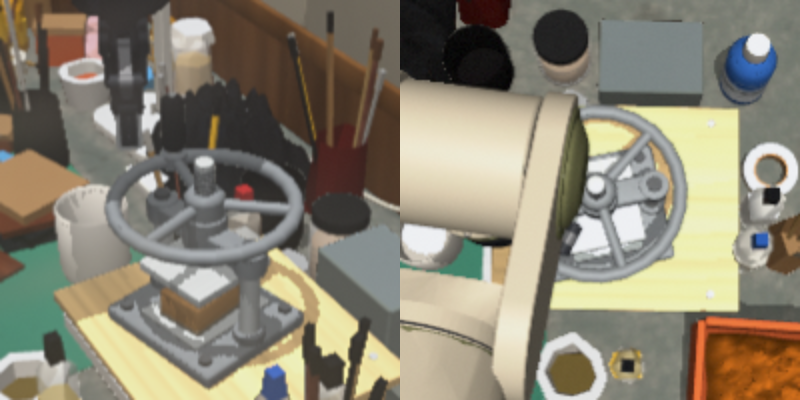

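The scene crop shows the shut fingers at about (128,145), just behind the handle at about (174,130), which stands dark against the black bag. In the top view the arm hides the handle. I'll start pushing gently.

Request:
{"fn": "step_arm", "kwargs": {
  "plan": "-0.2 0.3 0 0 0; -0.5 0.6 0 0 0; -0.8 0.8 0 0 0; -1.1 1.1 0 0 0; -1.4 1.3 0 0 0; -1.7 1.5 0 0 0; -2.1 1.7 0 0 0; -2.4 1.9 0 0 0; -2.8 2.1 0 0 0; -3.1 2.2 0 0 0"
}}

```text
time_s: 3.8
eef_pos: [522.9, 65.7, 214.2]
ee_rot: [-0.0, 0.221, 0.975, 0.0]
force: [-3.0, 0.7, 1.4]
grip_width: -0.003
```

```bash
python3 - <<'E'
from h import *
s=readout.sense();print(s["eef_pos"],s["force"]); print(handle("a"))
for a in range(85,-100,-45): print(a); arc(a,a-45,cmd=[H[0]+75*np.cos(np.radians(a)),H[1]+75*np.sin(np.radians(a)),214])
E
```

```text
[522.92010999  65.73527137 214.21901153] [-2.97800631  0.72333914  1.41134874]
[('scene', 109, [536.6, 55.1], np.float64(72.9))]
85
-0.6 0.2 0.0 0 0; -1.1 0.3 0.0 0 0; -1.7 0.4 0.0 0 0; -2.3 0.5 0.0 0 0; -2.9 0.5 0.0 0 0; -3.5 0.4 0.0 0 0; -4.1 0.3 0.0 0 0; -4.6 0.2 0.0 0 0; -5.2 0.0 0.0 0 0; -5.7 -0.2 0.0 0 0
40
-0.5 -0.3 0.0 0 0; -1.0 -0.6 0.0 0 0; -1.5 -0.9 0.0 0 0; -2.0 -1.3 0.0 0 0; -2.4 -1.7 0.0 0 0; -2.8 -2.2 0.0 0 0; -3.1 -2.6 0.0 0 0; -3.4 -3.1 0.0 0 0; -3.7 -3.6 0.0 0 0; -3.9 -4.2 0.0 0 0
-5
-0.2 -0.6 -0.0 0 0; -0.3 -1.1 -0.0 0 0; -0.4 -1.7 -0.0 0 0; -0.5 -2.3 -0.0 0 0; -0.5 -2.9 -0.0 0 0; -0.4 -3.5 -0.0 0 0; -0.3 -4.1 -0.0 0 0; -0.2 -4.6 -0.0 0 0; -0.0 -5.2 -0.0 0 0; 0.2 -5.7 -0.0 0 0
-50
0.3 -0.5 -0.0 0 0; 0.6 -1.0 -0.0 0 0; 0.9 -1.5 -0.0 0 0; 1.3 -2.0 -0.0 0 0; 1.7 -2.4 -0.0 0 0; 2.2 -2.8 -0.0 0 0; 2.6 -3.1 -0.0 0 0; 3.1 -3.4 -0.0 0 0; 3.6 -3.7 -0.0 0 0; 4.2 -3.9 -0.0 0 0
-95
0.6 -0.2 -0.0 0 0; 1.1 -0.3 -0.0 0 0; 1.7 -0.4 -0.0 0 0; 2.3 -0.5 -0.0 0 0; 2.9 -0.5 -0.0 0 0; 3.5 -0.4 -0.0 0 0; 4.1 -0.3 -0.0 0 0; 4.6 -0.2 -0.0 0 0; 5.2 -0.0 -0.0 0 0; 5.7 0.2 -0.0 0 0
```

Request:
{"fn": "step_arm", "kwargs": {
  "plan": "-0.6 0.2 0 0 0; -1.1 0.3 0 0 0; -1.7 0.4 0 0 0; -2.3 0.5 0 0 0; -2.9 0.5 0 0 0; -3.5 0.4 0 0 0; -4.1 0.3 0 0 0; -4.6 0.2 0 0 0; -5.2 0 0 0 0; -5.7 -0.2 0 0 0"
}}

```text
time_s: 4.9
eef_pos: [573.6, 38.9, 214.2]
ee_rot: [0.0, 0.222, 0.975, 0.0]
force: [-2.8, 2.1, -0.0]
grip_width: -0.003
```

Request:
{"fn": "step_arm", "kwargs": {
  "plan": "-0.5 -0.3 0 0 0; -1 -0.6 0 0 0; -1.5 -0.9 0 0 0; -2 -1.3 0 0 0; -2.4 -1.7 0 0 0; -2.8 -2.2 0 0 0; -3.1 -2.6 0 0 0; -3.4 -3.1 0 0 0; -3.7 -3.6 0 0 0; -3.9 -4.2 0 0 0"
}}

```text
time_s: 5.9
eef_pos: [590.5, -16.1, 214.3]
ee_rot: [0.0, 0.221, 0.975, 0.0]
force: [1.1, 2.5, -1.4]
grip_width: 0.001
```

```bash
python3 - <<'E'
from h import *
s=readout.sense();e=s["eef_pos"];print(e,s["force"],s["joints"],np.hypot(*(e[:2]-H)),np.degrees(np.arctan2(*(e[:2]-H)[::-1]))); print(handle("b"))
p=[cv2.imread(f"pics/b_{n}.png") for n in("scene","top")]
cv2.imwrite("pics/b.png",np.hstack([cv2.resize(p[0][120:320,200:400],(400,400)),cv2.resize(p[1][140:340,200:400],(400,400))]))
E
```

```text
[590.49160729 -16.08446836 214.34157328] [ 1.1385549   2.47351617 -1.36779728] [-2.25425500e-01  4.70372170e-01  1.31538768e+00  3.94044439e-05
  1.35505964e+00 -1.34954896e+00] 73.88193624379728 -5.892169962838569
[('scene', 119, [583.1, -41.9], np.float64(-26.8))]
```

View pics/b.png

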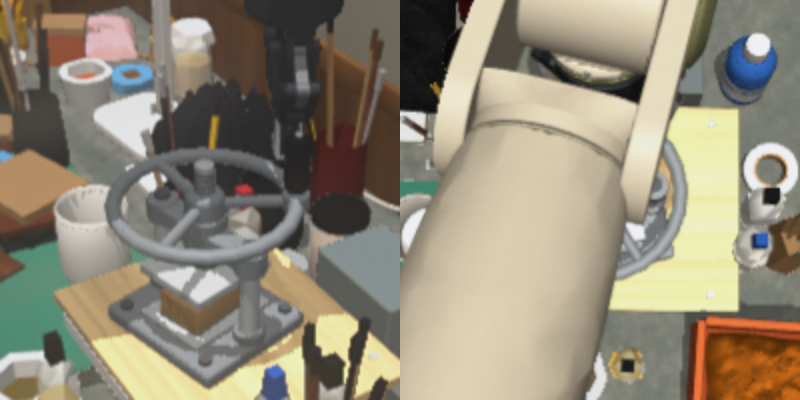

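The crop shows the fingers behind the handle at the wheel's far right, about (297,180), and the spokes have turned. The bearing is now about -27°, as planned. I'll carry on.

Request:
{"fn": "step_arm", "kwargs": {
  "plan": "-0.2 -0.6 0 0 0; -0.3 -1.1 0 0 0; -0.4 -1.7 0 0 0; -0.5 -2.3 0 0 0; -0.5 -2.9 0 0 0; -0.4 -3.5 0 0 0; -0.3 -4.1 0 0 0; -0.2 -4.6 0 0 0; 0 -5.2 0 0 0; 0.2 -5.7 0 0 0"
}}

```text
time_s: 7.0
eef_pos: [563.6, -66.7, 214.4]
ee_rot: [0.0, 0.222, 0.975, -0.0]
force: [2.9, 1.0, -0.1]
grip_width: -0.002
```

Request:
{"fn": "step_arm", "kwargs": {
  "plan": "0.3 -0.5 0 0 0; 0.6 -1 0 0 0; 0.9 -1.5 0 0 0; 1.3 -2 0 0 0; 1.7 -2.4 0 0 0; 2.2 -2.8 0 0 0; 2.6 -3.1 0 0 0; 3.1 -3.4 0 0 0; 3.6 -3.7 0 0 0; 4.2 -3.9 0 0 0"
}}

```text
time_s: 8.0
eef_pos: [508.6, -83.2, 214.3]
ee_rot: [0.0, 0.222, 0.975, -0.0]
force: [3.3, -0.9, -0.1]
grip_width: -0.001
```

```bash
python3 - <<'E'
from h import *
s=readout.sense();e=s["eef_pos"];print(e,s["force"],s["joints"],np.hypot(*(e[:2]-H)),np.degrees(np.arctan2(*(e[:2]-H)[::-1]))); print(handle("c"))
for a,b in((-95,-140),(-140,-185),(-185,-220),(-220,-245),(-245,-258)): print(a); arc(a,b,cmd=[H[0]+75*np.cos(np.radians(a)),H[1]+75*np.sin(np.radians(a)),214])
E
```

```text
[508.6175145  -83.22026221 214.32224534] [ 3.31246531 -0.87393306 -0.0604046 ] [-3.89745113e-01  3.05447532e-01  1.55325271e+00 -1.17089266e-04
  1.28272641e+00 -1.51357577e+00] 75.18898621584268 -96.40095811350989
[('top', 32, [485.6, -75.4], np.float64(-115.1)), ('scene', 144, [491.2, -83.2], np.float64(-109.1))]
-95
0.6 -0.2 0.0 0 0; 1.1 -0.3 0.0 0 0; 1.7 -0.4 0.0 0 0; 2.3 -0.5 0.0 0 0; 2.9 -0.5 0.0 0 0; 3.5 -0.4 0.0 0 0; 4.1 -0.3 0.0 0 0; 4.6 -0.2 0.0 0 0; 5.2 -0.0 0.0 0 0; 5.7 0.2 0.0 0 0
-140
0.5 0.3 0.0 0 0; 1.0 0.6 0.0 0 0; 1.5 0.9 0.0 0 0; 2.0 1.3 0.0 0 0; 2.4 1.7 0.0 0 0; 2.8 2.2 0.0 0 0; 3.1 2.6 0.0 0 0; 3.4 3.1 0.0 0 0; 3.7 3.6 0.0 0 0; 3.9 4.2 0.0 0 0
-185
0.1 0.4 0.0 0 0; 0.3 0.9 0.0 0 0; 0.4 1.3 0.0 0 0; 0.4 1.8 0.0 0 0; 0.5 2.2 -0.0 0 0; 0.5 2.7 -0.0 0 0; 0.5 3.1 -0.0 0 0; 0.4 3.6 -0.0 0 0; 0.3 4.1 -0.0 0 0; 0.2 4.5 -0.0 0 0
-220
-0.1 0.3 -0.0 0 0; -0.2 0.6 -0.0 0 0; -0.3 0.9 -0.0 0 0; -0.4 1.2 -0.0 0 0; -0.6 1.5 -0.0 0 0; -0.7 1.8 -0.0 0 0; -0.9 2.1 -0.0 0 0; -1.1 2.4 -0.0 0 0; -1.3 2.6 -0.0 0 0; -1.5 2.9 -0.0 0 0
-245
-0.1 0.1 -0.0 0 0; -0.2 0.3 -0.0 0 0; -0.3 0.4 -0.0 0 0; -0.5 0.5 -0.0 0 0; -0.6 0.6 -0.0 0 0; -0.7 0.7 -0.0 0 0; -0.8 0.9 -0.0 0 0; -1.0 1.0 -0.0 0 0; -1.1 1.1 -0.0 0 0; -1.2 1.2 -0.0 0 0
```

Request:
{"fn": "step_arm", "kwargs": {
  "plan": "0.6 -0.2 0 0 0; 1.1 -0.3 0 0 0; 1.7 -0.4 0 0 0; 2.3 -0.5 0 0 0; 2.9 -0.5 0 0 0; 3.5 -0.4 0 0 0; 4.1 -0.3 0 0 0; 4.6 -0.2 0 0 0; 5.2 0 0 0 0; 5.7 0.2 0 0 0"
}}

```text
time_s: 9.1
eef_pos: [458.0, -56.4, 214.3]
ee_rot: [-0.0, 0.222, 0.975, -0.0]
force: [2.7, -2.7, -0.3]
grip_width: -0.001
```

Request:
{"fn": "step_arm", "kwargs": {
  "plan": "0.5 0.3 0 0 0; 1 0.6 0 0 0; 1.5 0.9 0 0 0; 2 1.3 0 0 0; 2.4 1.7 0 0 0; 2.8 2.2 0 0 0; 3.1 2.6 0 0 0; 3.4 3.1 0 0 0; 3.7 3.6 0 0 0; 3.9 4.2 0 0 0"
}}

```text
time_s: 10.1
eef_pos: [441.3, -1.4, 214.2]
ee_rot: [-0.0, 0.222, 0.975, -0.0]
force: [-0.8, -3.4, -1.1]
grip_width: -0.001
```

```bash
python3 - <<'E'
from h import *
s=readout.sense();e=s["eef_pos"];print(e,s["force"],s["joints"],np.hypot(*(e[:2]-H)),np.degrees(np.arctan2(*(e[:2]-H)[::-1]))); print(handle("d"))
E
```

```text
[441.29932683  -1.42085201 214.23557807] [-0.78997549 -3.35056421 -1.0997669 ] [-2.69853210e-01  1.43237472e-01  1.75884414e+00 -9.71589619e-05
  1.24008115e+00 -1.39381603e+00] 76.0309558945755 174.6575227957464
[('scene', 49, [438.3, -13.3], np.float64(-176.5))]
```

Request:
{"fn": "step_arm", "kwargs": {
  "plan": "0.1 0.4 0 0 0; 0.3 0.9 0 0 0; 0.4 1.3 0 0 0; 0.4 1.8 0 0 0; 0.5 2.2 0 0 0; 0.5 2.7 0 0 0; 0.5 3.1 0 0 0; 0.4 3.6 0 0 0; 0.3 4.1 0 0 0; 0.2 4.5 0 0 0"
}}

```text
time_s: 11.2
eef_pos: [459.3, 39.9, 214.2]
ee_rot: [-0.0, 0.221, 0.975, 0.0]
force: [-2.2, -2.7, -1.0]
grip_width: 0.001
```

Request:
{"fn": "step_arm", "kwargs": {
  "plan": "-0.1 0.3 0 0 0; -0.2 0.6 0 0 0; -0.3 0.9 0 0 0; -0.4 1.2 0 0 0; -0.6 1.5 0 0 0; -0.7 1.8 0 0 0; -0.9 2.1 0 0 0; -1.1 2.4 0 0 0; -1.3 2.6 0 0 0; -1.5 2.9 0 0 0"
}}

```text
time_s: 12.2
eef_pos: [485.4, 59.3, 214.3]
ee_rot: [-0.0, 0.222, 0.975, 0.0]
force: [-2.6, 0.1, 0.2]
grip_width: 0.002
```

Request:
{"fn": "step_arm", "kwargs": {
  "plan": "-0.1 0.1 0 0 0; -0.2 0.3 0 0 0; -0.3 0.4 0 0 0; -0.5 0.5 0 0 0; -0.6 0.6 0 0 0; -0.7 0.7 0 0 0; -0.8 0.9 0 0 0; -1 1 0 0 0; -1 1 0 0 0; -1 1 0 0 0"
}}

```text
time_s: 13.2
eef_pos: [498.9, 63.8, 214.3]
ee_rot: [0.0, 0.222, 0.975, 0.0]
force: [-0.7, -0.8, -0.4]
grip_width: 0.003
```

```bash
python3 - <<'E'
from h import *
s=readout.sense();e=s["eef_pos"];print(e,s["force"],np.hypot(*(e[:2]-H)),np.degrees(np.arctan2(*(e[:2]-H)[::-1]))); print(handle("e"))
r=spotter.regions_of("scene","press_handle")[:2]
for q in r: print(q["conf"],q["extent"])
p=[cv2.imread(f"pics/e_{n}.png") for n in("scene","top")]
cv2.imwrite("pics/e.png",np.hstack([cv2.resize(p[0][120:320,200:400],(400,400)),cv2.resize(p[1][140:340,200:400],(400,400))]))
E
```

```text
[498.85298746  63.80403135 214.33967323] [-0.71070099 -0.7829609  -0.39412551] 74.54654260073328 104.08918760036782
[('scene', 88, [499.2, 56.4], np.float64(105.3))]
0.63 [284.8, 183.2, 10.4, 29.5]
0.37 [297.2, 279.1, 43.9, 22.3]
```

View pics/e.png

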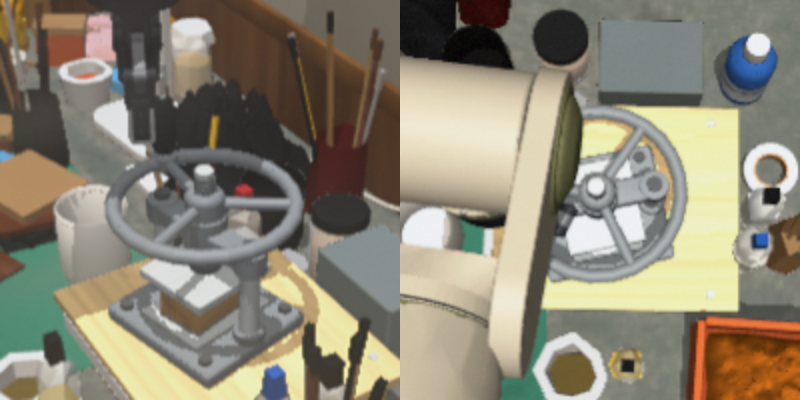

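The crop shows the handle almost home. The spotter has it at (284.8,183.2), against (287,184) at the start, so it is about 4–5 mm short. I'll nudge it 5 mm, then back off and lift clear.

Request:
{"fn": "step_arm", "kwargs": {
  "plan": "-0.1 0.1 0 0 0; -0.2 0.1 0 0 0; -0.3 0.2 0 0 0; -0.4 0.3 0 0 0; -0.4 0.3 0 0 0; 0.2 -0.1 0 0 0; 1 -0.6 0 0 0; 2 -1.2 0 0 0; 2.2 -1.3 -4 0 0; 2.2 -1.3 -8 0 0"
}}

```text
time_s: 14.35
eef_pos: [471.8, 61.7, 295.1]
ee_rot: [-0.001, 0.222, 0.975, 0.0]
force: [0.6, 0.8, 0.0]
grip_width: -0.001
```

Request:
{"fn": "step_arm", "kwargs": {
  "plan": "4 2.5 0 0 0; 8 5 0 0 0; 12 7.5 0 0 0; 16 10 0 0 0; 20 13 0 0 0; 24 15.5 0 0 0; 28 18 0 0 0; 28 18 0 0 0; 28 18 0 0 0; 28 18 0 0 0"
}}

```text
time_s: 15.35
eef_pos: [298.7, 344.2, 294.3]
ee_rot: [0.0, 0.222, 0.975, 0.0]
force: [0.1, -0.5, -0.4]
grip_width: 0.002
```

```bash
python3 - <<'E'
from h import *
s=readout.sense();e=s["eef_pos"];print(e,s["force"])
for n in("scene","top"):
    p,d=cams.capture(n); cv2.imwrite(f"pics/f_{n}.png",p[:,:,::-1])
    for t in("press_handle","jar_gold","mug_white","tape_clear","sand_block"):
        for r in spotter.regions_of(n,t)[:1]:
            c=cloud(n,d,r["pixels"]); print(n,t,round(r["conf"],2),np.round(r["extent"],1),np.round(np.median(c,0)))
    c=cloud(n,d,np.ones(d.shape,bool)); t=c[(c[:,2]>243)&(c[:,2]<255)&(np.hypot(c[:,0]-528,c[:,1]-65)<35)]; print("top",len(t),t.mean(0))
p=[cv2.imread(f"pics/f_{n}.png") for n in("scene","top")]
cv2.imwrite("pics/f.png",np.hstack([cv2.resize(p[0][120:320,200:400],(400,400)),cv2.resize(p[1][140:340,200:400],(400,400))]))
E
```

```text
[298.69422116 344.16318535 294.31392586] [ 0.10839875 -0.45824566 -0.35110313]
scene press_handle 0.74 [287.5 184.2  13.2  29.9] [524.  60. 226.]
scene jar_gold 0.59 [416.1 388.   29.5  39.6] [ 553. -280.   42.]
scene mug_white 0.74 [248.1 236.5  39.1  48.7] [486. 156.  57.]
scene tape_clear 0.74 [393.5 352.4  31.8  39.9] [ 579. -199.   17.]
scene sand_block 0.59 [298.5 280.6  38.   23.9] [490. -30.  88.]
top 58 [527.69990725  64.7871798  245.58013983]
top press_handle 0.46 [252.  226.5  16.7  15. ] [523.  66. 243.]
top jar_gold 0.68 [424.4 232.2  20.8  15.1] [ 559. -269.   43.]
top mug_white 0.79 [212.1 256.8  45.6  38.9] [499. 183.  29.]
top tape_clear 0.7 [384.3 224.2  25.4  23.5] [ 585. -188.   17.]
top sand_block 0.71 [424.1 231.6  20.9  19.1] [ 559. -269.   43.]
top 68 [526.23401458  67.76574989 244.77746134]
```

View pics/f.png

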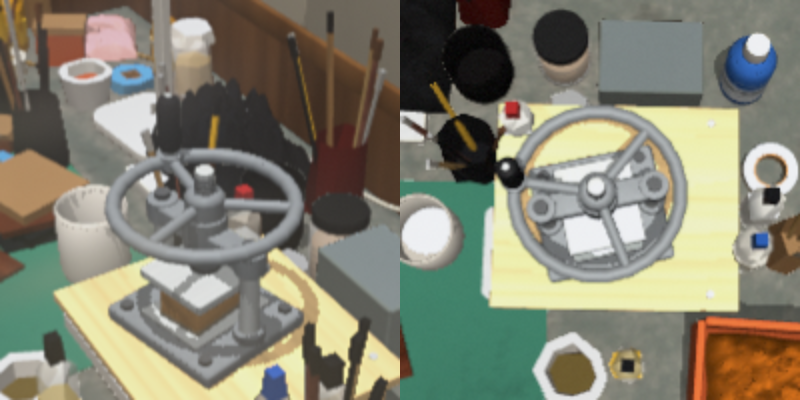

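The handle is back within about 3 mm: its top is at (527.7,64.8) and (526.2,67.8), against (530.5,64.5) and (529.3,67.4) at the start. The crops show it on its original spoke position at about (509,172) in the top crop, and the things around are where they were. The arm is clear.

```bash
python3 -c "
from h import *
print(workorder.finish_job())"
```

```text
the job is handed in; nothing more can be done
None
```

I pushed the handle one full turn clockwise with the outside of the shut fingers, backed off, lifted clear and handed the job in at about 15.5 s. No verdict was reported.

- **Handle position:** in the last pictures the handle is about 3 mm from where it started, in both cameras.
- **Direct turn check:** I did not read the wheel angle itself. That it was one turn rests on following the handle all the way round.
- **Force:** readings at the end of each move were 4 N or less, including on the far side of the circle. I did not see the peaks between readings.
- **Surroundings:** the jar, tape and mug measured within about 4 mm of their first readings, and the arm was touching nothing.
- **Sanding block:** the scene camera found it within about 5 mm of before. The top camera mistook the jar for the block both times, so only the scene camera and the pictures show that it did not move.
- **Top view:** the arm hid the handle from the top camera for most of the push, and some scene-camera bearings in between were mixed up with the fingers. The contact force and the final pictures agree with the result.

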